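Let a ratchet whetstone stand down flat

TASK

The tilting whetstone stand on the bench is propped up at a slant on its ratchet. Press the thumb plate at its raised end to free the pawl from the toothed quadrant, keep it pressed and push the arm down past all the teeth until it lies flat on its rests, then let go so that the pawl springs back in. Just press and push with the fingertips: do not raise the arm, and do not lift or shift anything else on the bench.

Things in the scene. Friction and masses are not known exactly. Their poses are not given: they have to be found in the camera images.
- stand: Grey cast base of the tilting whetstone stand, screwed down: plate 340 x 130 mm, 20 mm high. Origin: centre of its underside, on the bench. x runs along the stand from the raised end (nearest the robot) to the hinge end, z up. Hinge lugs at the far end, up to 102 mm; two rubber-topped rest blocks, top at 73 mm, under the arm at x = -70 mm.
- hinge (a point): Centre of the arm's hinge axis, which lies along the stand's y axis: 120 mm from the stand's origin along its x, 85 mm above the bench. It does not move.
- stone_arm (a joint): Angle (rad) of the hinged arm that carries a whetstone 205 x 70 x 27 mm: 0 = flat on its rests, positive = near end raised; starts near 0.41, limit 0.5. Arm 250 x 90 mm. Stiff, spring-balanced hinge: it stays where left; with the pawl free, 6 to 11 N down at the thumb plate lowers it. Notches at 0, 0.1, 0.2, 0.3, 0.4: a pawl not held free drops into the next one and stops the arm.
- pawl (a joint): Angle (rad) of the spring pawl lever, pivoted on the arm's left side 183 mm from the hinge axis: 0 = home in a notch, 0.24 = pressed fully down on its stop; clear of the teeth above about 0.17. It springs back to 0 when let go. Pressing at the thumb plate takes 3 N at first, 7 N when fully down.
- thumb_plate (a point): Centre of the top face of the pawl's thumb plate: ribbed steel, 30 mm along the stand x 56 mm across x 4 mm, in front of the arm's raised end, 271 mm from the hinge axis, 24 mm to the stand's +y side. Top about 210 mm up at the start, 104 mm with arm flat and pawl home. Pressed, it goes down 21 mm against the arm, then swings with the arm about the hinge. Slopes 0.41 rad at first, far edge lower.
- quadrant_top (a point): Highest point of the toothed steel quadrant, 144 mm above the bench: a fixed upright arc plate 9 mm thick on the stand's left (+y) side, 180 to 208 mm from the hinge axis, five teeth facing the hinge. Keep the hand clear of it.
- stone_end (a point): Middle of the upper edge of the whetstone at its raised (near) end, on the arm 227 mm from the hinge axis; it is not the part to press.
- oil_bottle: Bystander: white squeeze bottle with a nozzle, 48 mm diameter, 166 mm high, upright beside the stand. Origin: centre of its underside.
- water_bottle: Bystander: larger white squeeze bottle with a nozzle, 56 mm diameter, 198 mm high, upright at the left. Origin: centre of its underside.
- dressing_stone: Bystander: small beige dressing stone, 60 x 30 x 25 mm, lying left of the thumb plate. Origin: centre of its underside.
- shears: Bystander: closed steel hairdresser's shears, about 170 mm long, 70 mm wide over the finger rings, 9 mm thick, lying right of the stand. Origin: below the pivot screw, on the bench.
- steel_block: Bystander: dark steel block 65 x 65 x 70 mm left of the stand. Origin: centre of its underside.
- spare_stone: Bystander: second whetstone in a plain low holder with rubber feet, 244 x 80 x 44 mm, lying flat at the left near the robot. Origin: centre of its underside.
- mallet: Bystander: wooden mallet lying on the bench at the right near the robot, 290 mm long, head 60 x 90 x 40 mm. Origin: on the bench below the handle, 50 mm from the handle's middle towards the head.

How it is judged:
On the way, in this order (a step that is already met when the one before it is completed fails the run):
1. the pawl is pressed free while the arm is still up at its first notch (value of joint pawl above 0.18 rad and value of joint stone_arm above 0.34 rad), for 0.05 s.
2. the arm is pushed all the way down onto its rests (value of joint stone_arm below 0.02 rad), for 0.1 s.
At the end, for the whole second after the job is handed in: The arm lies flat (within 0.02 rad of 0), the pawl has sprung back home (below 0.04 rad), and every bystander is upright within 15 mm of where it started (value of joint stone_arm below 0.02 rad and value of joint pawl below 0.04 rad and distance of each of oil_bottle, water_bottle, dressing_stone, shears, steel_block, spare_stone, mallet from where it was at the start of the episode below 0.015 m and angle between each of oil_bottle, water_bottle, dressing_stone, shears, steel_block, spare_stone, mallet's own z axis and vertical below 0.1 rad); the robot touches nothing.
It fails at once if the arm is raised or lifted off (value of joint stone_arm above 0.455 rad).
It fails at once if something else on the bench is pushed or carried more than 15 mm (distance of any of oil_bottle, water_bottle, dressing_stone, shears, steel_block, spare_stone, mallet from where it was at the start of the episode above 0.015 m).
It fails at once if something else on the bench is tipped (angle between any of oil_bottle, water_bottle, dressing_stone, shears, steel_block, spare_stone, mallet's own z axis and vertical above 0.3 rad).
It also fails if it takes over 37 s, if anything falls off the work surface, if the arm or the gripper's body presses on something with over 40 N, if the wrist force passes 120 N, or if a joint passes its speed limit or range.

ROBOT

A 6-joint arm with a two-finger parallel gripper is mounted at the origin on the work surface. World frame = base frame: x ahead of the robot, y to its left, z up, the work surface at z = 0. Lengths are in m, angles in rad, forces in N, time in s.
With the tool pointing down it reaches from about 0.25 to 0.775 m from the base axis. Payload 4 kg.
Tool frame: the origin (TCP) lies midway between the tips of the shut fingers; the grasp point (between the pads) lies 19 mm behind it; z points along the fingers, y is the line along which they close (so a half turn about z gives the same grasp; the last joint's range is limited). The gripper opens to 94 mm and grips with 3 to 60 N. Pads are 16 mm wide; open, the fingers measure 119 mm over their backs; the gripper's body (75 mm by 177 mm) begins 78 mm behind the grasp point.
Start: joints at [-0.103, 0.087, 1.371, -0, 1.684, -0.103], TCP at [0.55, -0, 0.206] pointing down, gripper open.
Joint ranges: [-3.1, 3.1], [-0.76, 2.03], [0.27, 2.55], [-1.08, 4.22], [0.17, 2.65], [-2.57, 2.57]. Speed limits (rad/s): [2.79, 2.79, 3.14, 3.14, 3.14, 3.14].

INTERFACE

Orientations are given as [roll, pitch, yaw] about the fixed x, y, z axes, in that order (R = Rz(yaw) Ry(pitch) Rx(roll)).
In Python, from bench import sensors, eyes, job gives the robot as it stands.
- The arm moves only by the tool arm_command, never from a script. Its argument "series" is a list of rows, each a list of 7 numbers: the opening, from 0 (shut) to 1 (fully open), then the shift along the tool's x, y, z in cm, then the turn, a rotation vector about the tool's x, y, z in rad. In form: [[fingers, dx, dy, dz, wx, wy, wz], ...]. A call has 1 to 20 rows; each row shifts and turns the commanded pose from where the row before left it, along the tool's axes as they then stand; what a row does not reach is not made up. A row lasts 1/10 s, in which the tool goes at most 50 mm and 8.59 degrees, less where a joint would pass 70% of its speed; a pose out of reach is approached as far as the arm can. A call with a gripper value outside its range is refused whole. The fingers move at their own pace and stop on an object; the grip force is fixed at half the most. Time passes only in rows, so rows that do not move let the fingers close. It gives the time, the measured TCP pose, the force and the opening at its end, in the units of the state.
- sensors.get_obs(): the state, without advancing time (a new reading comes with each control period).
- eyes.snapshot(name): name is "scene" or "side" or "wrist"; returns the picture (384x512x3 uint8, blue, green, red); there is no depth.
- eyes.get_calibration(name): a dict with "mtx" (3x3 intrinsics, pixels), "R" (3x3) and "t" (3): a world point X has camera coordinates R X + t. Camera axes: x right, y down, z forward; pixel columns grow to the right and rows downward; lengths in m; the calibration is good to about 2 mm. The wrist camera is an equidistant fisheye: a pixel r from the principal point sees the ray r / f radians off the axis. A picture is of the moment at which its call begins: read the wrist's pose just before it. get_calibration takes no time and is no camera call; for the wrist camera it gives the pose at the moment of the call.
- job.close_job(): hands the job in, once; it reports no verdict.
The state is a dict: "time": time; "joint_positions": joint angles; "qvel": joint speeds; "joint_torque": joint torques, N m; "tool_pos": TCP position; "ee_rot": TCP orientation; "wrist_force": force on the tool from outside, world axes, zero at the start; "wrist_torque": the same for the moment, N m; "width": finger opening in m.
Only numpy, scipy, OpenCV 4.12 (cv2) and the standard library are available. Lean on these libraries where they do the work, as an engineer would, in place of code of your own. Each camera call takes 0.05 s, during which the arm holds its last target. There are 200 camera calls.

## Working session

There is one attempt and no reset: what is moved stays moved. The work goes in short steps, Python scripts to look and compute and a tool call to move; the robot and the scene stay as the last step left them, time stands still between calls to the robot, and variables do not carry over. Pictures are saved under pics/ and viewed, on a budget of 10 in all, crops included, one or two more only if the job needs it, and the job is handed in when it is done.

Besides the shell and the picture viewer there is one more tool, called after "Request:" in YAML: its name, and indented under it one key for each argument. arm_command: Moves the arm, as the interface text tells. Its arguments: {"type":"object","properties":{"series":{"type":"array","items":{"type":"array","items":{"type":"number"}}}},"required":["series"]}

```bash
mkdir -p pics; python3 - <<'E'
from bench import sensors, eyes
import cv2
o=sensors.get_obs();print({k:o[k] for k in('time','tool_pos','ee_rot','wrist_force','width')})
for n in('scene','side'):
    cv2.imwrite(f'pics/{n}0.png',cv2.resize(eyes.snapshot(n),(800,600),interpolation=cv2.INTER_CUBIC))
    c=eyes.get_calibration(n);print(n,c['mtx'],-c['R'].T@c['t'])
E
```

```text
{'time': 0.0, 'tool_pos': array([5.49461678e-01, 5.83107504e-05, 2.04307297e-01]), 'ee_rot': array([-3.13936810e+00, -2.29576153e-04,  1.57081716e+00]), 'wrist_force': array([-0.68138893,  0.26505948, -0.00137683]), 'width': 0.09408734572374697}
scene [[397.72807323   0.         262.20452512]
 [  0.         397.72807323 191.31525837]
 [  0.           0.           1.        ]] [ 1.17596015 -0.2859329   1.01222318]
side [[465.76835227   0.         264.44957927]
 [  0.         465.76835227 195.19323303]
 [  0.           0.           1.        ]] [-0.03623122 -0.707135    0.80709039]
```

View pics/scene0.png

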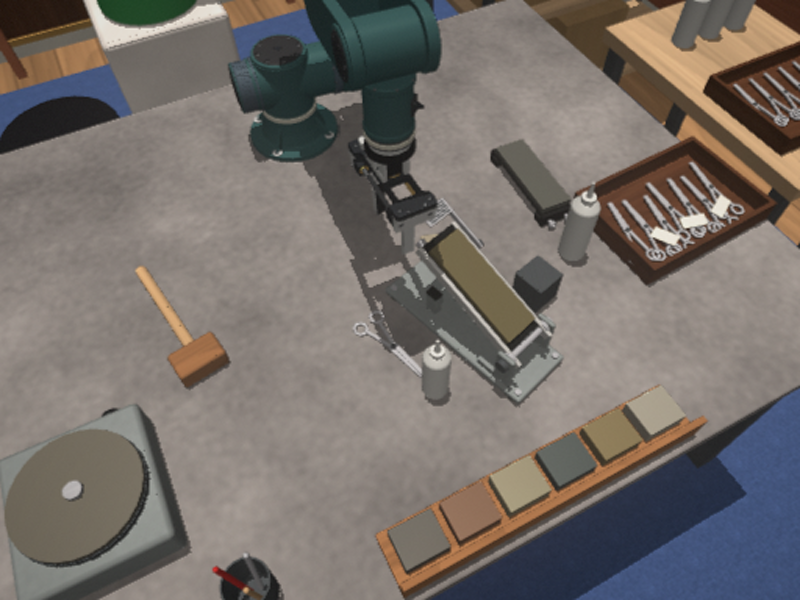

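View pics/side0.png

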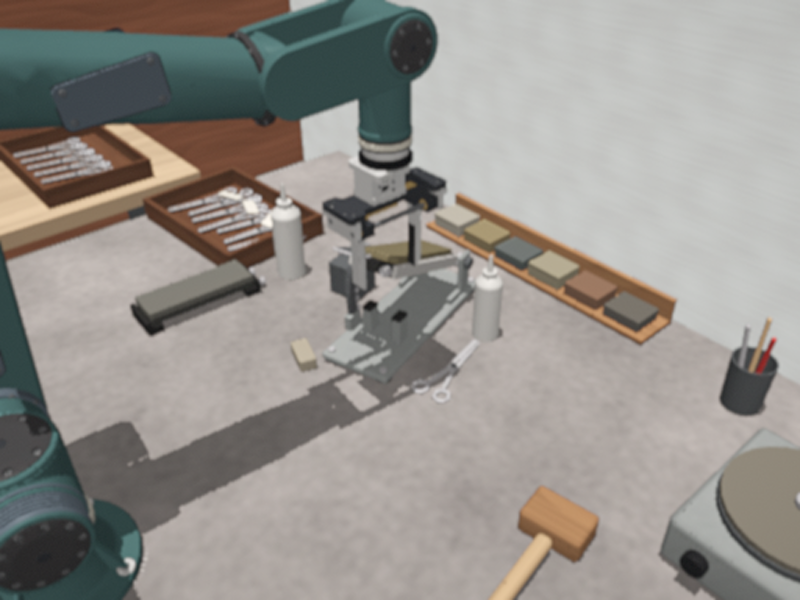

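The scene view shows the base corners at about (390,283), (517,402) and (562,357). The hand hides the thumb plate, so I'm lifting and backing off before I measure, with the fingers shut.

Request:
arm_command:
  series:
    - [1,0,0,-4,0,0,0]
    - [1,0,0,-4,0,0,0]
    - [0,0,-3,-2,0,0,0]
    - [0,0,-4,0,0,0,0]
    - [0,0,-4,0,0,0,0]
    - [0,0,-4,0,0,0,0]
    - [0,0,0,0,0,0,0]
    - [0,0,0,0,0,0,0]

```text
time: 0.9
tool_pos: [0.3999, 0.0, 0.3057]
ee_rot: [3.14, 0.0, 1.571]
wrist_force: [0.2, 0.3, 0.1]
width: 0.0494
```

```bash
python3 - <<'E'
from bench import sensors, eyes
import cv2
o=sensors.get_obs();print({k:o[k] for k in('time','tool_pos','ee_rot','wrist_force','width')})
a=eyes.snapshot('scene');b=eyes.snapshot('side')
# scene crop origin (220,130) 160x130 x5 ; side crop origin (190,130) 160x120 x5
cv2.imwrite('pics/s1.png',cv2.resize(a[130:270,225:385],None,fx=5,fy=4.2857142857,interpolation=cv2.INTER_CUBIC)[:600])
cv2.imwrite('pics/d1.png',cv2.resize(b[130:250,190:350],(800,600),interpolation=cv2.INTER_CUBIC))
E
```

```text
{'time': 0.9, 'tool_pos': array([3.99857934e-01, 6.20174886e-06, 3.05661348e-01]), 'ee_rot': array([3.13986859e+00, 1.91630745e-04, 1.57059900e+00]), 'wrist_force': array([0.22098773, 0.29215056, 0.11019296]), 'width': 0.04940000815896722}
```

View pics/s1.png

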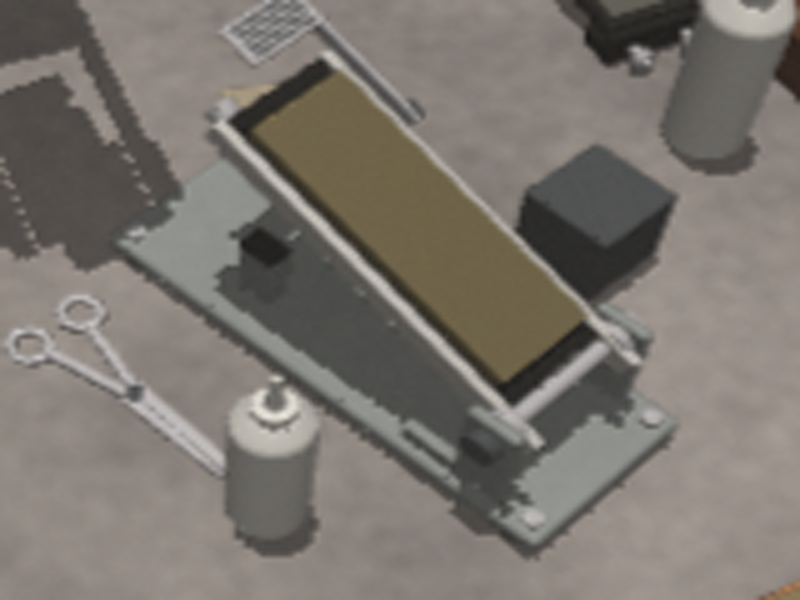

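View pics/d1.png

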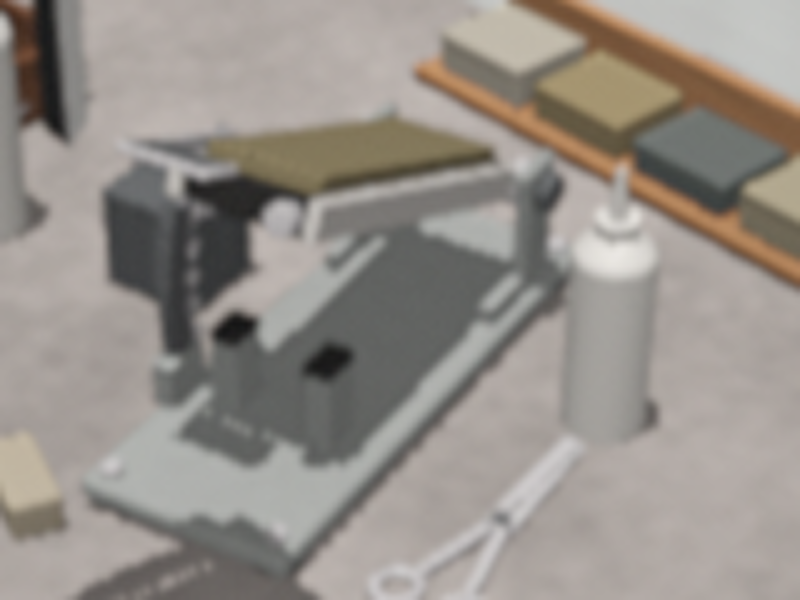

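Both views show the plate. The ribbed thumb plate is centred near (271,25) in the scene crop and (172,152) in the side crop. The base corners are at (118,243), (533,545) and (677,425) in the scene crop, and (85,487) and (287,560) in the side crop. I'll fit the stand pose to the corners and check it against the plate.

```bash
cat > h.py <<'E'
import numpy as np
from bench import eyes
C={n:eyes.get_calibration(n) for n in('scene','side')}
sc=lambda u,v:np.array([225+u/5-.4,130+v/(30/7)-.4])
sd=lambda u,v:np.array([190+u/5-.4,130+v/5-.4])
def proj(n,X):
    c=C[n];p=c['mtx']@(c['R']@X+c['t']);return p[:2]/p[2]
def stand(q,P):
    c,s=np.cos(q[2]),np.sin(q[2]);return np.array([q[0]+c*P[0]-s*P[1],q[1]+s*P[0]+c*P[1],P[2]])
E
python3 - <<'E'
from h import *
from scipy.optimize import least_squares as ls
o=[('scene',sc(118,243),(-.17,-.065,.02)),('scene',sc(533,545),(.17,-.065,.02)),('scene',sc(677,425),(.17,.065,.02)),
('side',sd(85,487),(-.17,.065,.02)),('side',sd(287,560),(-.17,-.065,.02))]
r=ls(lambda q:np.concatenate([proj(n,stand(q,P))-p for n,p,P in o]),[.65,0,0]);q=r.x
print(q,r.fun.round(1))
a,b=sc(271,25),sd(172,152)
X=ls(lambda X:np.r_[proj('scene',X)-a,proj('side',X)-b],[.5,0,.2]);print('plate tri',X.x,X.fun)
for z in (.205,.21):
  P=stand(q,(.12-np.sqrt(.271**2-(z-.085)**2),.024,z));print('plate pred',P,proj('scene',P)-a,proj('side',P)-b)
print('quad top',stand(q,(.12-.19,.06,.144)),'flat plate',stand(q,(.12-.27,.024,.104)))
E
```

```text
[0.67345351 0.09538155 0.29664098] [-2.5 -1.9  0.2  1.   1.2 -0.7 -0.1 -2.   0.6  0.4]
plate tri [0.54622042 0.08504146 0.20835598] [ 0.52242701 -0.9655359   0.74216076  0.67350131]
plate pred [0.548826   0.08238406 0.205     ] [0.08562488 0.85662235] [2.30760811 1.89718534]
plate pred [0.55124929 0.08312476 0.21      ] [0.81169638 0.10496128] [ 2.81105197 -0.3020401 ]
quad top [0.58897227 0.13229931 0.144     ] flat plate [0.52298952 0.07448689 0.104     ]
```

The fit and the triangulated plate agree to about 5 mm: plate at roughly (0.548, 0.083, 0.208), stand yaw 0.297. Next I turn the tool into line with the stand (tool x = stand x) and come in above the plate.

Request:
arm_command:
  series:
    - [0,0,0,0,0,0,0.1416]
    - [0,0,0,0,0,0,0.1416]
    - [0,0,0,0,0,0,0.1416]
    - [0,0,0,0,0,0,0.1416]
    - [0,0,0,0,0,0,0.1416]
    - [0,0,0,0,0,0,0.1416]
    - [0,0,0,0,0,0,0.1416]
    - [0,0,0,0,0,0,0.1416]
    - [0,0,0,0,0,0,0.1416]
    - [0,3.3,-0.7,0,0,0,0]
    - [0,3.3,-0.7,0,0,0,0]
    - [0,3.3,-0.7,0,0,0,0]
    - [0,3.4,-0.8,0,0,0,0]
    - [0,3.4,-0.8,0,0,0,0]
    - [0,0,0,3,0,0,0]
    - [0,0,0,3,0,0,0]
    - [0,0,0,1,0,0,0]
    - [0,0,0,0,0,0,0]

```text
time: 2.8
tool_pos: [0.5486, 0.0842, 0.2324]
ee_rot: [-3.14, 0.006, 0.296]
wrist_force: [-0.6, -0.2, 1.3]
width: 0.0007
```

```bash
python3 - <<'E'
from h import *
from bench import sensors
import cv2
o=sensors.get_obs();print({k:o[k] for k in('time','tool_pos','ee_rot','wrist_force','width')})
q=[.6735,.0954,.2966]
c,s=np.cos(q[2]),np.sin(q[2]);d=o['tool_pos'][:2]-q[:2];print('tcp in stand',c*d[0]+s*d[1],-s*d[0]+c*d[1])
for n in('scene','side'):
  im=eyes.snapshot(n);p=proj(n,o['tool_pos']);print(n,p)
  u,v=(p-[50,50]).astype(int);print('origin',u,v)
  cv2.imwrite(f'pics/{n}2.png',cv2.resize(im[v:v+100,u:u+100],(600,600),interpolation=cv2.INTER_CUBIC))
# water bottle base from the two full views' base pixel
for n,p in(('scene',(573,258)),('side',(291,275))):
  k=C[n];p=np.array(p)/1.5625;r=k['R'].T@np.linalg.inv(k['mtx'])@np.r_[p,1];e=-k['R'].T@k['t'];print('water',e-r*e[2]/r[2])
E
```

```text
{'time': 2.8, 'tool_pos': array([0.54857112, 0.0841681 , 0.23242478]), 'ee_rot': array([-3.14020528,  0.00565019,  0.29643634]), 'wrist_force': array([-0.57125155, -0.23909467,  1.29158719]), 'width': 0.0007486129096375468}
tcp in stand -0.12275670413517344 0.02577154455197888
scene [279.7248     128.99814945]
origin 229 78
side [225.27887332 151.99654117]
origin 175 101
water [0.62847434 0.36663786 0.        ]
water [0.60137762 0.36800831 0.        ]
```

View pics/scene2.png

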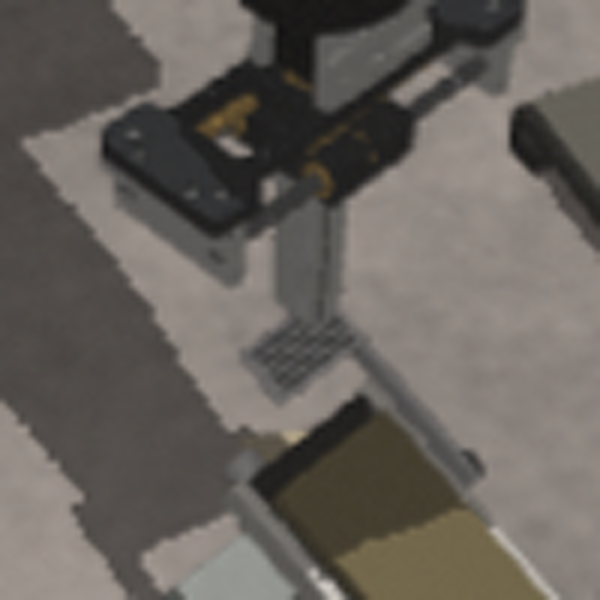

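View pics/side2.png

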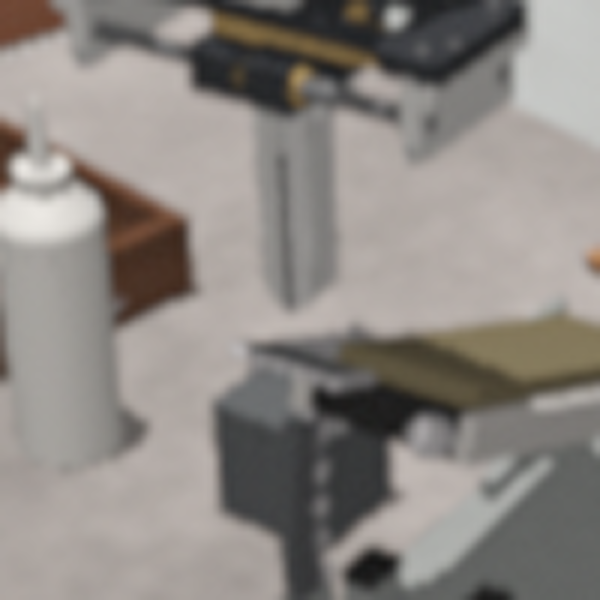

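The fingertip is above the plate, at (318,320) in the scene crop and (292,308) in the side crop. The plate is centred at about (300,349) in the scene crop and (308,362) in the side crop. This is the second and last triangulation.

```bash
python3 - <<'E'
from h import *
from scipy.optimize import least_squares as ls
a=np.array([229+300/6-.4,78+349/6-.4]);b=np.array([175+308/6-.4,101+362/6-.4])
X=ls(lambda X:np.r_[proj('scene',X)-a,proj('side',X)-b],[.5,0,.2]);print(X.x,X.fun)
q=[.6735,.0954,.2966];c,s=np.cos(q[2]),np.sin(q[2]);d=X.x[:2]-q[:2];print('stand',c*d[0]+s*d[1],-s*d[0]+c*d[1])
P=np.array(stand(q,(-.12,.024,.21)));print(P,proj('scene',P)-a,proj('side',P)-b)
E
```

```text
[0.54823108 0.08216292 0.20761593] [ 0.13550692 -0.24932968  0.19236254  0.17380111]
stand -0.12366794542903668 0.0239533008900886
[0.55172522 0.08327961 0.21      ] [ 1.14717251 -0.13088324] [ 0.99143689 -1.32683194]
```

Request:
arm_command:
  series:
    - [0,0,0,1,0,0,0]
    - [0,0,0,0.9,0,0,0]
    - [0,-0.2,0,0.6,0,0,0]
    - [0,-0.2,0,0.7,0,0,0]
    - [0,-0.2,0,0.6,0,0,0]
    - [0,-0.1,0,0.4,0,0,0]
    - [0,0,0,0,0,0,0]

```text
time: 3.6
tool_pos: [0.5416, 0.0818, 0.1934]
ee_rot: [3.141, 0.001, 0.296]
wrist_force: [-3.7, -0.9, 5.6]
width: 0.0005
```

Request:
arm_command:
  series:
    - [0,-0.1,0,0.4,0,0,0]
    - [0,0,0,0,0,0,0]

```text
time: 3.8
tool_pos: [0.5411, 0.0816, 0.19]
ee_rot: [3.141, -0.0, 0.296]
wrist_force: [-1.7, -1.1, 6.1]
width: 0.0003
```

```bash
python3 - <<'E'
from h import *
from bench import sensors
import cv2
o=sensors.get_obs();print({k:o[k] for k in('time','tool_pos','wrist_force')})
ims=[]
for n in('scene','side'):
  im=eyes.snapshot(n);u,v=(proj(n,o['tool_pos'])-[33,45]).astype(int);print('origin',u,v)
  ims.append(cv2.resize(im[v:v+100,u:u+66],(396,600),interpolation=cv2.INTER_CUBIC))
cv2.imwrite('pics/p3.png',np.hstack(ims))
E
```

```text
{'time': 3.8, 'tool_pos': array([0.54109582, 0.08162918, 0.19000276]), 'wrist_force': array([-1.74762501, -1.14531321,  6.13893379])}
origin 244 93
origin 191 123
```

View pics/p3.png

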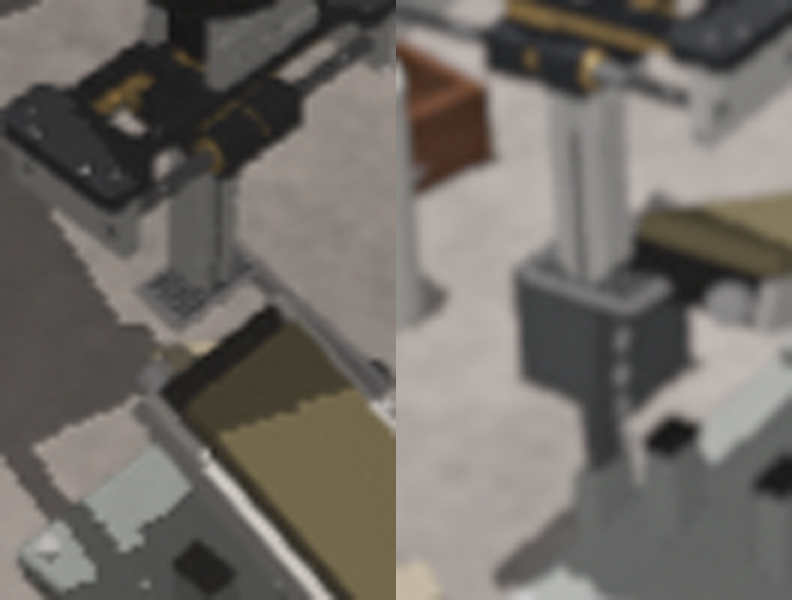

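The tip sits centred on the plate, at (200,285) and (590,275) in the double crop. The plate is visibly pressed and the arm is still up. Next I press to the stop and sweep along the hinge arc.

Request:
arm_command:
  series:
    - [0,-0.1,0,0.4,0,0,0]
    - [0,0,0,0,0,0,0]
    - [0,-0.4,0,1,0,0,0]
    - [0,-0.35,0,1,0,0,0]
    - [0,-0.31,0,1,0,0,0]
    - [0,-0.27,0,1,0,0,0]
    - [0,-0.23,0,1,0,0,0]

```text
time: 4.6
tool_pos: [0.5265, 0.077, 0.1374]
ee_rot: [3.141, -0.004, 0.296]
wrist_force: [-2.0, -0.0, 10.1]
width: 0.0005
```

Request:
arm_command:
  series:
    - [0,-0.19,0,1,0,0,0]
    - [0,-0.15,0,1,0,0,0]
    - [0,-0.11,0,1,0,0,0]
    - [0,-0.07,0,1,0,0,0]
    - [0,-0.04,0,0.8,0,0,0]
    - [0,0,0,0.4,0,0,0]
    - [0,0,0,0,0,0,0]

```text
time: 5.3
tool_pos: [0.5214, 0.0755, 0.0847]
ee_rot: [3.141, -0.004, 0.296]
wrist_force: [-0.7, -1.4, 6.8]
width: 0.0003
```

Request:
arm_command:
  series:
    - [0,0,0,0.4,0,0,0]
    - [0,0,0,0.3,0,0,0]
    - [0,0,0,0,0,0,0]
    - [0,0,0,0,0,0,0]

```text
time: 5.7
tool_pos: [0.5218, 0.0755, 0.0825]
ee_rot: [3.14, -0.006, 0.297]
wrist_force: [-8.8, -1.5, 24.1]
width: 0.0006
```

The force rose to 24 N at z = 0.0825, so the arm is seated on its rests. I'm letting go straight up.

Request:
arm_command:
  series:
    - [0,0,0,0,0,0,0]
    - [0,0,0,-0.5,0,0,0]
    - [0,0,0,-0.7,0,0,0]
    - [0,-0.1,0,-1,0,0,0]
    - [0,-0.2,0,-1.5,0,0,0]
    - [0,-0.5,0,-3,0,0,0]
    - [0,-2,0,-4,0,0,0]
    - [0,-4,0,-3,0,0,0]
    - [0,-4,0,0,0,0,0]
    - [0,-4,0,0,0,0,0]
    - [0,0,0,0,0,0,0]
    - [0,0,0,0,0,0,0]

```text
time: 6.9
tool_pos: [0.3782, 0.0322, 0.2137]
ee_rot: [3.142, -0.001, 0.296]
wrist_force: [-0.2, 0.8, -0.5]
width: 0.0006
```

```bash
python3 - <<'E'
from h import *
from bench import sensors
import cv2
o=sensors.get_obs();print({k:o[k] for k in('time','tool_pos','wrist_force')})
b=eyes.snapshot('side')
cv2.imwrite('pics/d4.png',cv2.resize(b[130:250,170:330],(800,600),interpolation=cv2.INTER_CUBIC))
P=stand([.6735,.0954,.2966],(.12-.27,.024,.104));print('flat/home plate at',(proj('side',P)-[170,130])*5)
P[2]=.083;print('flat/pressed plate at',(proj('side',P)-[170,130])*5)
E
```

```text
{'time': 6.9, 'tool_pos': array([0.37820488, 0.03215062, 0.21366155]), 'wrist_force': array([-0.23543284,  0.81422855, -0.4588103 ])}
flat/home plate at [259.75116544 352.57687306]
flat/pressed plate at [261.75034647 385.46250251]
```

View pics/d4.png

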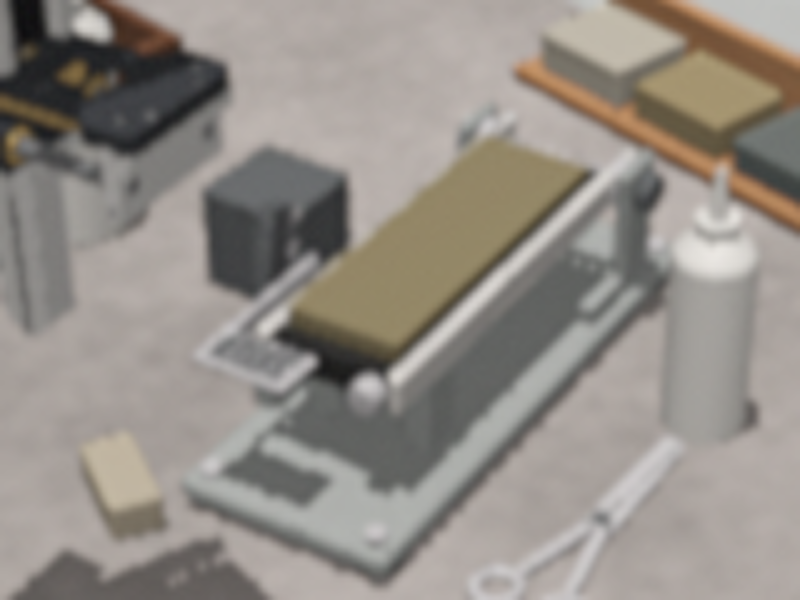

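The picture shows the arm lying flat. The plate is centred near (258,358), where flat with the pawl home predicts (260,353) and still pressed predicts (262,385). The dressing stone, oil bottle, shears and steel block stand where they were. I'm handing in.

```bash
python3 -c "
from bench import job;print(job.close_job())"
```

```text
the job is handed in; nothing more can be done
None
```

The arm lies flat on its rests with the pawl back home, and I handed the job in at about 7 s. Hand-in reported no verdict.

- **What I did:** I pressed the thumb plate with the shut fingertips while the arm was still up. Keeping it pressed, I followed the hinge arc down until the force rose to 24 N at z = 0.0825 m, then let go straight up and backed off.
- **Last checks:**
  - The plate appears within about 5 enlarged pixels (1 camera pixel) of where "flat, pawl home" puts it. It is about 27 from "still pressed" and about 45 from one notch up.
  - The oil bottle, shears, dressing stone and steel block look unmoved.
  - The wrist force is about 0 and the hand is clear of everything.
- **Not checked:**
  - I did not measure the pawl and arm angles directly; I inferred them from height, force and pictures.
  - The water bottle, spare stone and mallet were outside the last picture. The hand's path stayed well clear of the water bottle, and I made no contact near the other two.
- **Disagreement:** two rough estimates of the water bottle's position differed by about 27 mm. It was roughly 0.28 m from the plate, so this did not affect the job.

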